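# Zero the bench comparator on its master, then gauge the heat sink

## Robot

A 6-joint arm with a two-finger parallel gripper is mounted at the origin on a cart in front of the work surface, level with it; the furniture and walls round the work are solid. World frame = base frame: x ahead of the robot, y to its left, z up, the work surface at z = 0. Lengths are in m, angles in rad, forces in N, time in s.
With the tool pointing down it reaches from about 0.275 to 0.75 m from the base axis. Payload 10.2 kg.
Tool frame: the origin (TCP) lies at the very end of the fingers, on their centre line; the grasp point (between the pads) lies 19 mm behind it (robot.hold_point_z is the z of the grasp point in the tool frame, in m); z points along the fingers, y is the line along which they close (so a half turn about z gives the same grasp; the last joint's range is limited). The gripper opens to 85 mm and grips with 20 to 120 N. Pads are 22 mm wide; open, the fingers measure 114 mm over their backs; the gripper's body (76 mm by 85 mm) begins 54 mm behind the grasp point. The pads swing forward as they close: fully open they stand 13 mm farther back than shut.
Start: joints at [-1.371, 0.313, 1.498, -0, 1.331, -0.223], TCP at [0.215, -0.479, 0.231] pointing down, gripper open.
Joint ranges: [-2.94, 2.94], [-0.97, 2.17], [0.19, 2.56], [-1.23, 4.37], [0.02, 3.11], [-2.88, 2.88]. Speed limits (rad/s): [2.39, 2.39, 3.01, 3.14, 3.14, 3.14].

## Interface

Orientations are given as a unit quaternion [x, y, z, w].
In Python, from rig import robot gives the robot as it stands.
- The arm moves only by the tool send_rows, never from a script. Its arguments are lists of equal length, an entry for each row: "offset": the shift along the tool's x, y, z in mm, a list of three; "turn": the turn, a rotation vector about the tool's x, y, z in degrees, a list of three. A call has 1 to 12 rows; each row is the pose to reach, as a shift and turn from the pose commanded when the call began, along the tool's axes at that moment; what a row does not reach only later rows make up. A row lasts 1/8 s, in which the tool goes at most 62.5 mm and 10.7 degrees, less where a joint would pass 70% of its speed; a pose out of reach is approached as far as the arm can. A call with a gripper value outside its range is refused whole. "gripper" is the opening, from 0 (shut) to 1 (fully open), set as the call begins (left out, the last holds). The fingers move at their own pace and stop on an object; the grip force is fixed at half the most. Time passes only in rows, so rows that repeat a pose let the fingers close. It gives the time, the measured TCP pose, the force, the opening and the grip force at its end, in the units of the state.
- robot.get_state(): the state, without advancing time (a new reading comes with each control period).
- robot.grab_frame(name): name is "scene" or "top" or "wrist"; returns (picture, depth): 384x512x3 uint8, red, green, blue; 384x512 float32, m along the optical axis (not along the pixel's ray), 0 where there is no reading.
- robot.camera_info(name): a dict with "intrinsics" (3x3 intrinsics, pixels), "world_to_cam" (4x4, takes a point from world to camera coordinates); the wrist camera has in their place "mount" (4x4, takes a point from camera to tool coordinates, whose origin is the TCP and whose axes are the flange's). Camera axes: x right, y up, looking along -z (the intrinsics and any distortion apply to the point x, -y, -z); pixel columns grow to the right and rows downward; lengths in m; the calibration is good to about 2 mm. A picture is of the moment at which its call begins: read the wrist's pose just before it. camera_info takes no time and is no camera call.
- robot.job_done(): hands the job in; it is judged then, once.
Trained networks look in the newest picture that a camera, given by its name, has taken for a name from the list of things; names that differ only in an ending like _2 or _b are one class to them, and where a whole thing is asked for, a point or a joint stands for the part that bears it (a point fixed in the world has none). Each returns a list of dicts, best first, with "conf" (0 to 1); they miss things now and then, are a little off and sometimes report something else, mostly with a low value. They report only what shows in the picture. A call takes as long as a camera call. They do not tell look-alikes from the thing itself.
- robot.spot_in(camera, name): "box" ([left, top, right, bottom] in pixels, round what is visible of it).
The state is a dict: "t": time; "joint_pos": joint angles; "dq": joint speeds; "effort": joint torques, N m; "position": TCP position; "ee_rot": TCP orientation; "contact_force": force on the tool from outside, world axes, zero at the start; "moment": the same for the moment, N m; "finger_gap": finger opening in m; "grip_force": force on a finger pad.
Only numpy, scipy, OpenCV 4.12 (cv2) and the standard library are available. Lean on these libraries where they do the work, as an engineer would, in place of code of your own. Each camera call takes 0.05 s, during which the arm holds its last target. There are 200 camera calls.

## Task

The steel master block is already in the bench comparator: press the comparator's zero button fully down for a moment, while the master is still in it. Then lift the master out and set it flat on the middle of its round cork pad, and seat the finned heat sink, fins up, in the comparator where the master was, pushed down flat on the nest floor, square and central between the jaws. Do not press the zero button again once the master is out, and let go of everything.

Things in the scene. Friction and masses are not known exactly. Their poses are not given: they have to be found in the camera images.
- comparator: bench comparator, fixed: grey base 90 (x) x 225 (y, from -68 to +158) x 12 mm. Origin on the bench under the middle of the nest, z up; y is the gauging direction: fixed steel anvil on the nest's -y side (face at y = -25 mm), sprung jaw on its +y side, then a round dial lying face up (centre y = +82 mm, radius 28 mm, top 48 mm above the bench), then the zero button (y = +134 mm)
- nest (a point): centre of the nest floor, the top of a raised steel block 36 (x) x 44 (y) mm, 24 mm above the bench. The nest is open on both x sides: hold parts by their x faces. Anvil and jaw are 50 mm wide, upright to 15 mm above the floor, then flare outwards at 30 degrees to 32 mm above it (some 9 mm of lead-in each side). Axes as the comparator's
- jaw (a joint): slide of the sprung jaw along the comparator's +y, m: -0.004 with the nest empty (gap 46 mm), 0 with a 50 mm part in, at most +0.008; spring 1.5 N at -0.004, 2.5 N at 0. Anvil and jaw are smooth: a 50 mm part pushed straight down between them moves the jaw back by itself. Best lowered 2 mm off centre towards the jaw: once let go, the spring slides it home against the anvil
- zero_button (a joint): travel of the sprung zero button, m: 0 released, 0.006 fully down (5 N); it springs back; pressed straight down
- zero_button_top (a point): centre of the top of the zero button, a round grey cap of radius 12 mm in a black housing at the +y end of the comparator
- master: master block, plain steel, 30 (x) x 50 (y, the gauged length) x 30 mm high, 0.3 kg; starts in the comparator's nest with its axes along the comparator's. Origin at the centre of its underside, z up. Grip it across its 30 mm (along x)
- pad: round cork pad, radius 60 mm, 6 mm thick, fixed on the bench; origin at the centre of its underside
- heat_sink: light metal heat sink with upright fins, 50 x 50 mm, 22 mm high, 0.07 kg, lying fins up on the bench. Origin at the centre of its underside, z up, x and y along its sides. Any two opposite sides may be gripped, and any two may face the jaws
Mind the look-alikes: they are no part of the job. What is shaped like the master but blue is not meant.

How it is judged:
By the outcome, as a careful person would: the job done as asked, in the order asked, and still so for the second after the job is handed in, with the robot touching nothing.
It also fails if it takes over 64 s, if anything falls off the work surface, if the arm or the gripper's body presses on something with over 40 N, if the wrist force passes 120 N, or if a joint passes its speed limit or range.

## Working session

There is one attempt and no reset: what is moved stays moved. The work goes in short steps, Python scripts to look and compute and a tool call to move; the robot and the scene stay as the last step left them, time stands still between calls to the robot, and variables do not carry over. Pictures are saved under pics/ and viewed, at most 10 in all, crops included, and the job is handed in when it is done.

Besides the shell and the picture viewer there is one more tool, called as name(argument=value, ...) on one line, values as JSON. send_rows: Moves the arm, as the interface text tells. Its arguments: {"type":"object","properties":{"offset":{"type":"array","items":{"type":"array","items":{"type":"number"}}},"turn":{"type":"array","items":{"type":"array","items":{"type":"number"}}},"gripper":{"type":"number"}},"required":["offset","turn"]}

```bash
mkdir -p pics; ls; cat > h.py <<'E'
import numpy as np, cv2
from rig import robot
from scipy.spatial.transform import Rotation as R
def save(n,im): cv2.imwrite(f'pics/{n}.png',cv2.cvtColor(im,cv2.COLOR_RGB2BGR))
def cam_T(name,st=None):
    i=robot.camera_info(name)
    if 'world_to_cam' in i: return np.array(i['intrinsics']),np.linalg.inv(np.array(i['world_to_cam']))
    T=np.eye(4);T[:3,:3]=R.from_quat(st['ee_rot']).as_matrix();T[:3,3]=st['position']
    return np.array(i['intrinsics']),T@np.array(i['mount'])
def cloud(name,depth,st=None):
    K,T=cam_T(name,st); v,u=np.mgrid[:depth.shape[0],:depth.shape[1]]
    x=(u-K[0,2])/K[0,0]*depth; y=(v-K[1,2])/K[1,1]*depth
    P=np.stack([x,-y,-depth],-1)@T[:3,:3].T+T[:3,3]
    P[depth<=0]=np.nan
    return P
E
python3 - <<'E'
from h import *
print(robot.get_state()); print(robot.camera_info('top')); print(robot.camera_info('wrist'))
for c in ('top','scene'):
    im,d=robot.grab_frame(c); save(c+'0',im); np.save(c+'0.npy',d); P=cloud(c,d)
    for n in ('comparator','zero_button','master','pad','heat_sink','jaw'):
        for r in robot.spot_in(c,n)[:4]:
            b=r['box']; u,v=int((b[0]+b[2])/2),int((b[1]+b[3])/2)
            print(c,n,round(r['conf'],2),np.round(b),P[min(v,383),min(u,511)].round(3))
E
```

```text
pics
{'t': 0.0, 'joint_pos': array([-1.37140207e+00,  3.13442092e-01,  1.49847727e+00,  2.92192460e-05,
        1.33103841e+00, -2.23385249e-01]), 'dq': array([ 0.00020821,  0.00172924,  0.00081745, -0.00061258, -0.00026606,
       -0.00131671]), 'effort': array([-5.87933046e-04, -4.12262821e+01, -2.59741312e+01, -2.52825512e-04,
        4.12146954e-03,  9.47549154e-06]), 'position': array([ 0.21535162, -0.47849177,  0.23072401]), 'ee_rot': array([ 9.77740764e-01,  2.09815471e-01,  2.23757559e-05, -6.82338866e-04]), 'contact_force': array([-0.00078118,  0.15236337, -0.10130979]), 'moment': array([0.00870394, 0.01740251, 0.02238161]), 'grip_force': 0.0, 'finger_gap': 0.08534866873096235}
{'intrinsics': array([[411.07897176,   0.        , 249.74083972],
       [  0.        , 411.07897176, 184.66331789],
       [  0.        ,   0.        ,   1.        ]]), 'world_to_cam': array([[ 0.00537655, -0.99996308, -0.00670237, -0.00811184],
       [ 0.98482429,  0.00413221,  0.17350518, -0.57337828],
       [-0.17347108, -0.00753352,  0.98481015, -1.15704897],
       [ 0.        ,  0.        ,  
[... 825 characters left out ...]
. 216.] [0.548 0.279 0.008]
top pad 0.59 [216. 172. 295. 206.] [ 0.566 -0.021  0.033]
top pad 0.59 [344. 187. 367. 206.] [ 0.545 -0.319  0.025]
top heat_sink 0.64 [343. 183. 365. 208.] [ 0.549 -0.318  0.015]
top jaw 0.45 [256. 178. 265. 195.] [ 0.569 -0.035  0.052]
scene comparator 0.81 [229. 185. 321. 247.] [ 0.556 -0.001  0.042]
scene zero_button 0.39 [243. 222. 252. 230.] [0.584 0.065 0.034]
scene master 0.86 [276. 190. 304. 208.] [ 0.562 -0.059  0.053]
scene master 0.86 [251. 169. 272. 194.] [ 0.68  -0.068  0.032]
scene pad 0.83 [158. 271. 213. 319.] [nan nan nan]
scene heat_sink 0.84 [348. 157. 370. 178.] [ 0.547 -0.316  0.017]
scene jaw 0.69 [275. 198. 289. 216.] [ 0.56  -0.026  0.053]
```

View pics/top0.png

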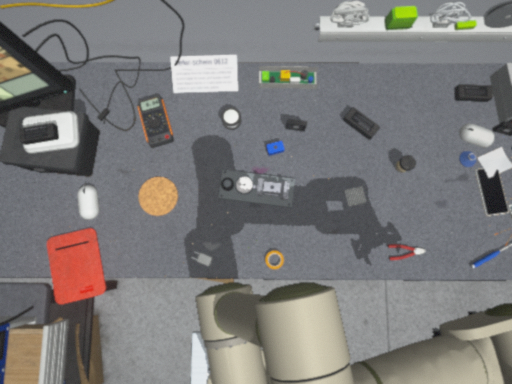

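View pics/scene0.png

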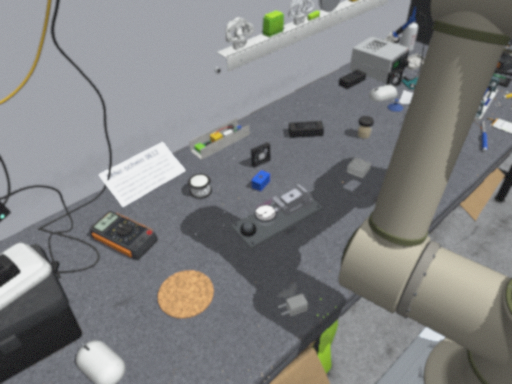

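The top view shows the comparator at (258,187), its button at (227,183) and the master in the nest at (272,187). The pad is at (158,196).

Look-alikes:
- **Master:** the grey block in the nest (272,187) or the blue block (274,147). I choose the grey one.
- **Heat sink:** the grey squares at (355,196) and (335,206). Only a close look will settle this.
- **Pad:** the cork disc (158,196) or the tape ring (274,259). I choose the cork disc.
- **Button:** the cap at (227,183) or the dial at (245,185). I choose the cap at the far end.

I'll move the wrist camera over the scene next.

send_rows(offset=[[235, -113, -20], [469, -226, -20], [469, -226, -20], [469, -226, -20], [469, -226, -20], [469, -226, -20], [469, -226, -20], [469, -226, -20], [469, -226, -20], [469, -226, -20], [469, -226, -20], [469, -226, -20]], turn=[[0, 0, -10], [0, 0, -20], [0, 0, -30], [0, 0, -40], [0, 0, -50], [0, 0, -58], [0, 0, -58], [0, 0, -58], [0, 0, -58], [0, 0, -58], [0, 0, -58], [0, 0, -58]], gripper=0)

```text
t: 2.2
position: [0.5499, -0.0814, 0.2514]
ee_rot: [0.754, 0.657, -0.0, 0.0]
contact_force: [0.1, 0.3, 0.4]
finger_gap: 0.0001
grip_force: 0.0
```

```bash
python3 - <<'E'
from h import *
st=robot.get_state(); print(st['t'],st['position'],st['ee_rot'],st['joint_pos'])
im,d=robot.grab_frame('wrist'); save('w1',cv2.resize(im,(800,600),interpolation=cv2.INTER_CUBIC)); P=cloud('wrist',d,st); np.save('w1P.npy',P); np.save('w1im.npy',im)
for n in ('comparator','zero_button','master','pad','heat_sink','jaw'):
    for r in robot.spot_in('wrist',n)[:4]:
        b=r['box']; u,v=int((b[0]+b[2])/2),int((b[1]+b[3])/2)
        print(n,round(r['conf'],2),np.round(b),P[min(v,383),min(u,511)].round(3))
E
```

```text
2.2 [ 0.5498698  -0.0813801   0.25143981] [ 7.54000078e-01  6.56874322e-01 -3.21092527e-05  8.58954072e-05] [-3.57650296e-01  3.68062980e-01  1.36852346e+00 -1.40220263e-04
  1.40488575e+00 -2.20162377e-01]
comparator 0.62 [231.   3. 309. 196.] [ 0.57  -0.014  0.046]
zero_button 0.78 [261.   7. 280.  34.] [0.581 0.065 0.034]
master 0.96 [357. 116. 396. 166.] [ 0.69  -0.08   0.031]
master 0.91 [259. 132. 285. 173.] [ 0.564 -0.071  0.055]
```

View pics/w1.png

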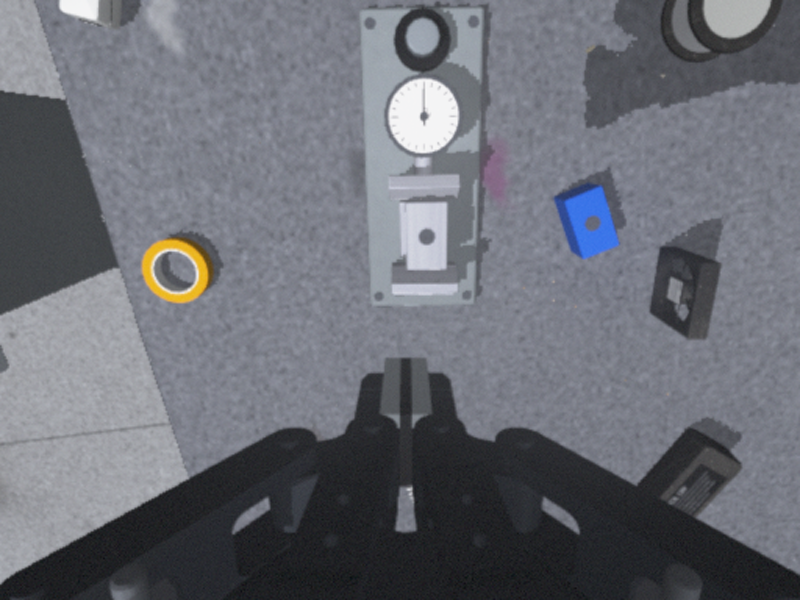

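The wrist view (800 px picture) shows the black housing with the grey button at (422,38) and the dial at (424,116). The steel master is in the nest at (426,237), and the blue decoy is at (588,222). Next I'll fit the comparator pose from depth.

```bash
python3 - <<'E'
from h import *
P=np.load('w1P.npy')
z=P[...,2]
bx=np.zeros(z.shape,bool); bx[0:200,225:315]=1
print('bench',np.nanmedian(z[60:120,180:220]))
m=bx&(z>0.007)
n,l,s,c=cv2.connectedComponentsWithStats(m.astype(np.uint8)); k=1+np.argmax(s[1:,4]); m=l==k
q=P[m]; print('base top',np.median(q[(q[:,2]<.02)][:,2]))
r=cv2.minAreaRect((q[:,:2]*1000).astype(np.float32)); print('rect',r)
# button & dial & master
def dump(name,u,v,zlo,zhi,R=.03):
    c=P[v,u]; s=bx&(np.hypot(P[...,0]-c[0],P[...,1]-c[1])<R)&(z>zlo)&(z<zhi); p=P[s]
    print(name,c.round(4),len(p),p.mean(0).round(4),cv2.minAreaRect((p[:,:2]*1000).astype(np.float32)))
dump('btn',270,24,.02,.2,.025); dump('dial',271,74,.04,.052,.035); dump('master',272,145,.048,.06,.035)
print((P[18:34:2,262:280:2,2]*1000).round())
print((P[2:48:2,270,:]*1000).round()[:, 1:].tolist())
E
```

```text
bench 0.0005329667856391329
base top 0.012473507612788814
rect ((570.0949096679688, -26.15412139892578), (225.14517211914062, 90.11506652832031), 82.95642852783203)
btn [0.5805 0.0612 0.0345] 1148 [0.5806 0.0613 0.0282] ((581.4716796875, 61.193939208984375), (38.920040130615234, 41.351078033447266), 27.875104904174805)
dial [0.5747 0.011  0.0473] 2114 [0.5745 0.011  0.0446] ((574.5877685546875, 10.440986633300781), (53.90898513793945, 54.23246383666992), 45.397525787353516)
master [ 0.5661 -0.0637  0.0539] 1531 [ 0.567  -0.0619  0.0543] ((565.6241455078125, -61.90269470214844), (66.23248291015625, 47.91227722167969), 82.1055679321289)
[[34. 34. 36. 35. 35. 33. 34. 34. 34.]
 [35. 34. 33. 35. 34. 35. 35. 35. 34.]
 [34. 36. 35. 34. 35. 34. 34. 35. 34.]
 [35. 35. 35. 35. 34. 36. 35. 35. 34.]
 [33. 34. 35. 34. 35. 34. 35. 35. 33.]
 [33. 33. 35. 35. 35. 35. 35. 34. 35.]
 [32. 35. 35. 35. 34. 35. 35. 34. 33.]
 [27. 33. 33. 35. 35. 35. 35. 33. 29.]]
[[90.0, 0.0], [88.0, -1.0], [80.0, 24.0], [78.0, 25.0], [76.0, 25.0], [72.0, 35.0], [71.0, 34.0], [69.0, 33.0], [67.0, 35.0], [65.0, 34.0], [63.0, 35.0], [61.0, 34.0], [59.0, 35.0], [57.0, 35.0], [56.0, 34.0], [54.0, 35.0], [52.0, 33.0], [51.0, 28.0], [49.0, 27.0], [47.0, 25.0], [45.0, 24.0], [43.0, 24.0], [43.0, 15.0]]
```

send_rows(offset=[[50, 4, 60], [100, 8, 110], [146.5, 11, 150], [146.5, 11, 190], [146.5, 11, 208], [146.5, 11, 212], [146.5, 11, 212]], turn=[[0, 0, -0.9], [0, 0, -0.9], [0, 0, -0.9], [0, 0, -0.9], [0, 0, -0.9], [0, 0, -0.9], [0, 0, -0.9]])

```text
t: 3.42
position: [0.5821, 0.0624, 0.0411]
ee_rot: [0.749, 0.663, 0.001, 0.001]
contact_force: [0.0, 0.2, 0.0]
finger_gap: -0.0
grip_force: 0.0
```

send_rows(offset=[[0, 0, 3], [0, 0, 6], [0, 0, 9], [0, 0, 11], [0, 0, 11], [0, 0, 11]], turn=[[0, 0, 0], [0, 0, 0], [0, 0, 0], [0, 0, 0], [0, 0, 0], [0, 0, 0]])

```text
t: 4.18
position: [0.5815, 0.0632, 0.0286]
ee_rot: [0.748, 0.663, 0.0, 0.0]
contact_force: [1.5, -2.7, 4.3]
finger_gap: -0.0001
grip_force: 2.2
```

send_rows(offset=[[0, 0, 1], [0, 0, 2], [0, 0, 2], [0, 0, 2]], turn=[[0, 0, 0], [0, 0, 0], [0, 0, 0], [0, 0, 0]])

```text
t: 4.68
position: [0.5816, 0.0632, 0.0279]
ee_rot: [0.748, 0.664, 0.0, 0.001]
contact_force: [-3.8, -2.7, 16.9]
finger_gap: 0.0001
grip_force: 8.4
```

send_rows(offset=[[0, 0, -25], [0, 0, -60], [-30, -0.5, -80], [-80, -1, -80], [-135, -1, -80], [-135, -1, -60], [-135, -1, -40], [-135, -1, -35], [-135, -1, -35], [-135, -1, -35]], turn=[[0, 0, 0], [0, 0, 0], [0, 0, 0], [0, 0, 0], [0, 0, 0], [0, 0, 0], [0, 0, 0], [0, 0, 0], [0, 0, 0], [0, 0, 0]], gripper=1)

```text
t: 5.92
position: [0.5643, -0.0703, 0.062]
ee_rot: [0.748, 0.664, 0.0, 0.0]
contact_force: [0.4, 0.4, -0.8]
finger_gap: 0.0851
grip_force: 0.0
```

```bash
python3 - <<'E'
from h import *
st=robot.get_state(); print(st['t'],st['position'],R.from_quat(st['ee_rot']).as_matrix()[:2,0],st['finger_gap'])
im,d=robot.grab_frame('wrist'); save('w2',im)
im,d=robot.grab_frame('top'); P=cloud('top',d)
hsv=cv2.cvtColor(im,cv2.COLOR_RGB2HSV); m=((hsv[...,0]<20)&(hsv[...,1]>70)).astype(np.uint8); m[:,:125]=0;m[:,190:]=0;m[:165]=0;m[225:]=0
q=P[m>0]; print('pad',len(q),np.nanmedian(q,0),cv2.minEnclosingCircle((q[~np.isnan(q[:,0])][:,:2]*1000).astype(np.float32)))
c=P[180:225,325:375]; save('hs',cv2.resize(im[165:235,315:395],(640,560),interpolation=cv2.INTER_CUBIC))
print((c[::3,::3,2]*1000).round())
E
```

```text
5.925 [ 0.56426651 -0.0703496   0.06195828] [0.11947084 0.99283771] 0.08513182499079956
pad 1220 [0.54526686 0.27401971 0.00564262] ((546.0420532226562, 274.8215637207031), 60.70540237426758)
[[-3.  3. -2. -4. -2. -6. -1. -1.  2.  1. -0. -3. -0. -1.  0.  1. -0.]
 [-3. -2.  3. -4.  0.  5. -1.  1.  0.  4. -4.  2. -1.  0.  3. -0.  1.]
 [ 1.  1. -0.  2. -1. -1. -2.  3. -1. -0. -1.  3. 17.  2.  0. -1.  2.]
 [ 1. -2.  5.  2.  4.  5.  1. 21. 15. 10. 21. 20. 15. -0.  0. -0.  1.]
 [ 2.  3. -1. -0. -1. -2.  0. 12. 26. 18. 15. 10. 24. -4. -4. -3. -4.]
 [-5. -6. -2. -2. -1. -2.  2.  3. 16.  8. 24. 18. 16. -3.  6. -3. -2.]
 [ 5. -2.  7.  0. -4. -2. -4. -4. 21. 23. 15. 11. 22. 23.  4. -2. -4.]
 [-0.  0. -0.  4. -1. -1.  4. -2. 16. 14. 22. 21. 17. 13.  6. -1. -5.]
 [-3. -5.  0. -5.  2. -0. -0. -2.  5. 19. 19. -2. -5. -1. -2. -0. -4.]
 [-1.  5. -2.  1. -2. -3.  5. -1.  2. -1. -5.  2.  2. -2. -2. -2. -1.]
 [ 0. -0.  3.  2. -1. -3. -1.  0. -1.  1. -2. -2. -7. -0. -2. -0. -1.]
 [-0.  1. -2. -3. -3. -1. -4.  5. -3.  1.  0. -0.  1.  5.  0. -1.  0.]
 [-2.  1.  3.  1. -3. -4. -2.  0. -3. -0.  2.  0. -2. -3. -3. -3.  0.]
 [ 3.  1. -3. -1. -1. -5. -2. -2. -1.  1. -0. -2. -1. -2. -1. -3. -5.]
 [ 1. -3. -2.  3. -1.  1.  3.  4. -3.  1.  1. -0.  1. -1. -2. -0. nan]]
```

View pics/w2.png

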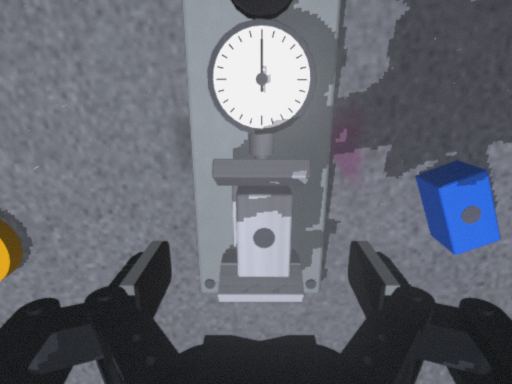

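View pics/hs.png

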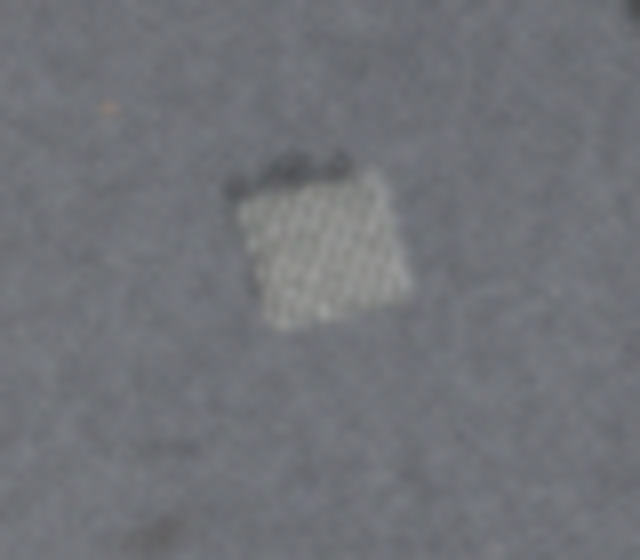

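The wrist view shows the master, with its dark dot at (264,238), centred between the open fingers at columns 165 and 360. The crop shows the finned heat sink alone at (355,196) in the top picture; the second patch was just lit bench in the shadow. I'll descend and grip the master.

send_rows(offset=[[0, 0, 12], [0, 0, 24], [0, 0, 35], [0, 0, 35]], turn=[[0, 0, 0], [0, 0, 0], [0, 0, 0], [0, 0, 0]])

```text
t: 6.52
position: [0.5633, -0.0703, 0.0251]
ee_rot: [0.748, 0.663, -0.001, -0.001]
contact_force: [0.2, -0.0, 0.1]
finger_gap: 0.0857
grip_force: 0.0
```

send_rows(offset=[[0, 0, 0], [0, 0, 0], [0, 0, 0], [0, 0, 0], [0, 0, 0], [0, 0, 0], [0, 0, 0], [0, 0, 0]], turn=[[0, 0, 0], [0, 0, 0], [0, 0, 0], [0, 0, 0], [0, 0, 0], [0, 0, 0], [0, 0, 0], [0, 0, 0]], gripper=0)

```text
t: 7.52
position: [0.5646, -0.0706, 0.027]
ee_rot: [0.748, 0.663, 0.001, 0.001]
contact_force: [2.0, 0.5, 5.6]
finger_gap: 0.0287
grip_force: 60.4
```

send_rows(offset=[[0, 0, -8], [0, 0, -25], [0, 0, -50], [0, 0, -80], [40, -7, -90], [90, -16, -90], [145, -26, -90], [200, -35, -90], [250, -44, -90], [295, -52, -90], [330, -58, -90], [340, -60, -85]], turn=[[0, 0, 0], [0, 0, 0], [0, 0, 0], [0, 0, 0], [0, 0, 0], [0, 0, 0], [0, 0, 0], [0, 0, 0], [0, 0, 0], [0, 0, 0], [0, 0, 0], [0, 0, 0]])

```text
t: 9.02
position: [0.5445, 0.2762, 0.1121]
ee_rot: [0.747, 0.664, 0.0, 0.0]
contact_force: [-0.8, -1.0, -3.3]
finger_gap: 0.0289
grip_force: 59.7
```

send_rows(offset=[[0, 0, 35], [0, 0, 70], [0, 0, 90], [0, 0, 98], [0, 0, 98], [0, 0, 98]], turn=[[0, 0, 0], [0, 0, 0], [0, 0, 0], [0, 0, 0], [0, 0, 0], [0, 0, 0]])

```text
t: 9.78
position: [0.5457, 0.2743, 0.0144]
ee_rot: [0.748, 0.663, 0.001, 0.0]
contact_force: [-0.6, 0.2, -2.6]
finger_gap: 0.0291
grip_force: 59.6
```

```bash
python3 - <<'E'
from h import *
st=robot.get_state(); print(st['t'],st['position'],st['contact_force'],st['finger_gap'])
im,d=robot.grab_frame('wrist'); save('w3',im); P=cloud('wrist',d,st)
hsv=cv2.cvtColor(im,cv2.COLOR_RGB2HSV); m=((hsv[...,0]<22)&(hsv[...,1]>70)&(P[...,2]<.012)).astype(np.uint8)
n,l,s,c=cv2.connectedComponentsWithStats(m); k=1+np.argmax(s[1:,4]); q=P[l==k]; q=q[~np.isnan(q[:,0])]
print(len(q),np.median(q[:,2]),cv2.minEnclosingCircle((q[:,:2]*1000).astype(np.float32)))
E
```

```text
9.775 [0.54567613 0.27426165 0.01441405] [-0.63427255  0.18490482 -2.56885849] 0.029059095089475146
18859 0.006434782283034485 ((543.9225463867188, 273.61566162109375), 61.22364807128906)
```

View pics/w3.png

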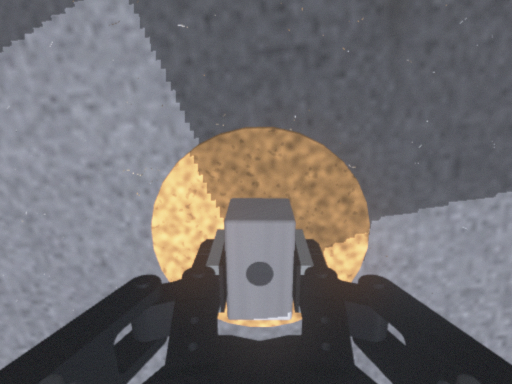

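The master is held upright at (260,260), over the pad centred around (260,225) and partly hidden. The wrist and top fits of the pad agree to 2 mm, so I'll lower it.

send_rows(offset=[[0, -1, 3], [0, -1, 5], [0, -1, 5.5], [0, -1, 5.5]], turn=[[0, 0, 0], [0, 0, 0], [0, 0, 0], [0, 0, 0]])

```text
t: 10.32
position: [0.544, 0.2745, 0.009]
ee_rot: [0.748, 0.664, -0.0, 0.0]
contact_force: [-6.0, -1.6, 8.0]
finger_gap: 0.0292
grip_force: 61.3
```

send_rows(offset=[[0, 0, 0], [0, 0, 0], [0, 0, 0], [0, 0, 0], [0, 0, -20], [0, 0, -60], [0, 0, -110]], turn=[[0, 0, 0], [0, 0, 0], [0, 0, 0], [0, 0, 0], [0, 0, 0], [0, 0, 0], [0, 0, 0]], gripper=1)

```text
t: 11.2
position: [0.5438, 0.2743, 0.1199]
ee_rot: [0.748, 0.663, -0.0, -0.0]
contact_force: [0.4, -0.1, -0.3]
finger_gap: 0.0854
grip_force: 0.0
```

send_rows(offset=[[-50, 7, -60], [-110, 14, -80], [-170, 22, -80], [-230, 29, -80], [-290, 37, -80], [-350, 45, -80], [-410, 53, -80], [-470, 60, -80], [-530, 68, -80], [-590, 76, -80], [-639, 82, -80], [-639, 82, -80]], turn=[[0, 0, 0], [0, 0, -2], [0, 0, -4], [0, 0, -6], [0, 0, -8], [0, 0, -10], [0, 0, -12], [0, 0, -14], [0, 0, -16], [0, 0, -18.4], [0, 0, -18.4], [0, 0, -18.4]])

```text
t: 12.7
position: [0.548, -0.373, 0.1984]
ee_rot: [0.634, 0.773, -0.0, 0.0]
contact_force: [-0.1, 0.4, -0.2]
finger_gap: 0.0855
grip_force: 0.0
```

send_rows(offset=[[0, 0, 0], [0, 0, 0]], turn=[[0, 0, 0], [0, 0, 0]])

```text
t: 12.95
position: [0.5494, -0.3686, 0.1987]
ee_rot: [0.632, 0.775, 0.0, 0.0]
contact_force: [-1.0, 0.5, -0.7]
finger_gap: 0.0856
grip_force: 0.0
```

```bash
python3 - <<'E'
from h import *
st=robot.get_state(); print(st['t'],st['position'],R.from_quat(st['ee_rot']).as_matrix()[:2,:2],st['finger_gap'],st['joint_pos'])
im,d=robot.grab_frame('wrist'); save('w4',im); P=cloud('wrist',d,st); np.save('w4P.npy',P)
bs=robot.spot_in('wrist','heat_sink'); print(bs)
b=np.round(bs[0]['box']).astype(int); m=np.zeros(d.shape,bool); m[b[1]-10:b[3]+10,b[0]-10:b[2]+10]=1
for lo in (.008,.016):
    q=P[m&(P[...,2]>lo)&(P[...,2]<.03)]; print(len(q),np.median(q,0),cv2.minAreaRect((q[:,:2]*1000).astype(np.float32)))
print(robot.spot_in('wrist','master'))
# master on pad from top
im,d=robot.grab_frame('top'); save('t4',im); P=cloud('top',d)
q=P[165:225,125:190].reshape(-1,3); q=q[(q[:,2]>.025)]; print('master',len(q),np.median(q,0))
for r in robot.spot_in('top','master'): print(r)
E
```

```text
12.95 [ 0.54937425 -0.36864749  0.1986579 ] [[-0.20120759  0.97954846]
 [ 0.9795485   0.20120782]] 0.08562798056925304 [-7.67769716e-01  6.45174848e-01  1.07576913e+00  1.20993077e-04
  1.41998299e+00 -9.70378562e-01]
[{'box': [241.5, 101.0, 291.8, 150.6], 'conf': 0.91}]
1356 [ 0.54722561 -0.32690067  0.02156353] ((546.9725341796875, -324.2406311035156), (49.871639251708984, 46.80320358276367), 12.695527076721191)
1008 [ 0.54615704 -0.32604917  0.02202213] ((547.068359375, -324.2462158203125), (50.159210205078125, 46.02861785888672), 11.676148414611816)
[]
master 179 [0.54390628 0.27461134 0.03576229]
{'box': [146.5, 190.7, 166.8, 202.8], 'conf': 0.66}
{'box': [262.9, 142.5, 285.8, 158.7], 'conf': 0.55}
```

View pics/w4.png

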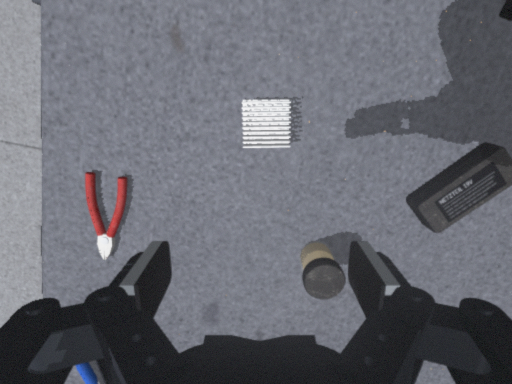

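The heat sink is seen from (242,98) to (291,149), with fins parallel to the tool's y axis. That puts it at about (0.547, -0.324), 22 mm high and aligned with the tool. The master stands on the pad with its top at 36 mm. Next I'll grip the sink.

send_rows(offset=[[22, 4, 50], [44, 7.3, 100], [44, 7.3, 145], [44, 7.3, 175], [44, 7.3, 190], [44, 7.3, 195.5], [44, 7.3, 195.5]], turn=[[0, 0, 0], [0, 0, 0], [0, 0, 0], [0, 0, 0], [0, 0, 0], [0, 0, 0], [0, 0, 0]])

```text
t: 14.08
position: [0.5477, -0.3256, 0.0031]
ee_rot: [0.633, 0.775, -0.0, 0.001]
contact_force: [-0.1, -0.7, 0.4]
finger_gap: 0.0856
grip_force: 0.0
```

send_rows(offset=[[0, 0, 0], [0, 0, 0], [0, 0, 0], [0, 0, 0], [0, 0, 0], [0, 0, 0], [0, 0, 0]], turn=[[0, 0, 0], [0, 0, 0], [0, 0, 0], [0, 0, 0], [0, 0, 0], [0, 0, 0], [0, 0, 0]], gripper=0)

```text
t: 14.95
position: [0.5478, -0.3257, 0.0033]
ee_rot: [0.633, 0.775, -0.0, 0.001]
contact_force: [-0.5, 0.6, 6.0]
finger_gap: 0.0488
grip_force: 64.0
```

send_rows(offset=[[0, 0, -20], [0, 0, -55], [30, 8, -90], [75, 20, -107], [120, 33, -107], [165, 45, -107], [210, 57, -107], [246, 67.5, -107], [246, 67.5, -107], [246, 67.5, -107], [246, 67.5, -107]], turn=[[0, 0, 0], [0, 0, 0], [0, 0, 3], [0, 0, 6], [0, 0, 10], [0, 0, 14], [0, 0, 18.6], [0, 0, 18.6], [0, 0, 18.6], [0, 0, 18.6], [0, 0, 18.6]])

```text
t: 16.32
position: [0.5643, -0.0718, 0.1096]
ee_rot: [0.75, 0.662, 0.0, 0.0]
contact_force: [-0.9, -0.1, -0.3]
finger_gap: 0.0487
grip_force: 63.2
```

```bash
python3 - <<'E'
from h import *
st=robot.get_state(); M=R.from_quat(st['ee_rot']).as_matrix(); print(st['t'],st['position'],M[:2,0],np.degrees(np.arctan2(M[1,0],M[0,0])),st['finger_gap'])
im,d=robot.grab_frame('wrist'); save('w5',im); P=cloud('wrist',d,st)
T=(P-st['position'])@M  # tool coords
m=(T[...,2]<0.012)&(T[...,2]>-.024)&(abs(T[...,1])<.0235)&(T[...,0]>-.04)&(T[...,0]<.05)
q=T[m]; print(len(q),q.min(0),q.max(0),np.percentile(q[:,0],[1,99]),np.median(q[:,2]))
mm=m.astype(np.uint8)
print(cv2.minAreaRect((q[:,:2]*1000).astype(np.float32)))
E
```

```text
16.325 [ 0.56434675 -0.07180888  0.10958653] [0.12443903 0.99222724] 82.85163846105283 0.04868621550464336
10834 [-0.02266953 -0.02348516 -0.02277648] [0.0270032  0.02349999 0.00345272] [-0.02115747  0.02637738] -0.016551006455176716
((2.166421890258789, 0.005016326904296875), (46.984352111816406, 49.67117691040039), 89.99092102050781)
```

View pics/w5.png

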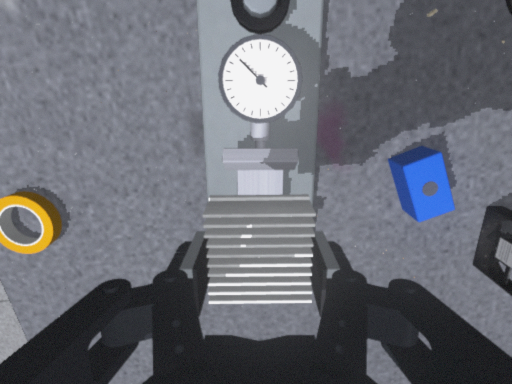

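The sink is held level and square at (205–315, 197–303), and its centre is 2.2 mm towards the jaw in tool coordinates. That is about the recommended offset, so I'll lower it.

send_rows(offset=[[0.8, 0.2, 15], [0.8, 0.2, 30], [0.8, 0.2, 42], [0.8, 0.2, 50], [0.8, 0.2, 57], [0.8, 0.2, 64], [0.8, 0.2, 71], [0.8, 0.2, 77], [0.8, 0.2, 79], [0.8, 0.2, 79]], turn=[[0, 0, 0], [0, 0, 0], [0, 0, 0], [0, 0, 0], [0, 0, 0], [0, 0, 0], [0, 0, 0], [0, 0, 0], [0, 0, 0], [0, 0, 0]])

```text
t: 17.62
position: [0.5645, -0.07, 0.0301]
ee_rot: [0.749, 0.662, -0.0, -0.0]
contact_force: [0.0, -2.8, -1.3]
finger_gap: 0.0487
grip_force: 63.0
```

send_rows(offset=[[0, 0, 2], [0, 0, 3.5], [0, 0, 4], [0, 0, 4]], turn=[[0, 0, 0], [0, 0, 0], [0, 0, 0], [0, 0, 0]])

```text
t: 18.12
position: [0.5648, -0.07, 0.0273]
ee_rot: [0.749, 0.662, 0.0, 0.0]
contact_force: [-3.8, -2.7, 9.1]
finger_gap: 0.0488
grip_force: 64.4
```

Floor contact is confirmed at 9 N. I'll let go, rise and look.

send_rows(offset=[[0, 0, 0], [0, 0, 0], [0, 0, 0], [0, 0, 0], [0, 0, 0], [0, 0, -15], [0, 0, -45], [-20, 0, -95], [-40, 0, -140], [-40, 0, -140], [-40, 0, -140]], turn=[[0, 0, 0], [0, 0, 0], [0, 0, 0], [0, 0, 0], [0, 0, 0], [0, 0, 0], [0, 0, 0], [0, 0, 0], [0, 0, 0], [0, 0, 0], [0, 0, 0]], gripper=1)

```text
t: 19.5
position: [0.5594, -0.1094, 0.1661]
ee_rot: [0.749, 0.662, -0.0, -0.0]
contact_force: [0.8, 0.2, -0.6]
finger_gap: 0.0856
grip_force: 0.0
```

```bash
python3 - <<'E'
from h import *
st=robot.get_state(); print(st['t'],st['position'],st['finger_gap'],st['contact_force'])
im,d=robot.grab_frame('wrist'); save('w6',cv2.resize(im,(800,600),interpolation=cv2.INTER_CUBIC)); P=cloud('wrist',d,st)
C=np.array([[.9925,-.1226],[.1226,.9925]]); L=(P[...,:2]-[.5646,-.0708])@C.T
m=(abs(L[...,0])<.03)&(abs(L[...,1])<.024)&(P[...,2]>.040)&(P[...,2]<.06)
q=np.c_[L[m],P[m][:,2]]; print(len(q),np.percentile(q,[1,50,99],axis=0).round(4)); 
A=np.c_[q[:,:2],np.ones(len(q))]; k=q[:,2]>np.percentile(q[:,2],50)-.003
print('plane',np.linalg.lstsq(A[k],q[k,2],rcond=None)[0])
print(cv2.minAreaRect((q[:,:2]*1000).astype(np.float32)))
E
```

```text
19.5 [ 0.55938774 -0.10938427  0.16614283] 0.08556455012452098 [ 0.80526431  0.19913426 -0.56353335]
1705 [[-0.0248 -0.0226  0.0402]
 [-0.0005  0.002   0.0457]
 [ 0.0238  0.0235  0.0478]]
plane [-0.00272927  0.00988903  0.0458803 ]
((-0.5063076019287109, 0.3686962127685547), (46.33009719848633, 49.7763786315918), 89.95266723632812)
```

View pics/w6.png

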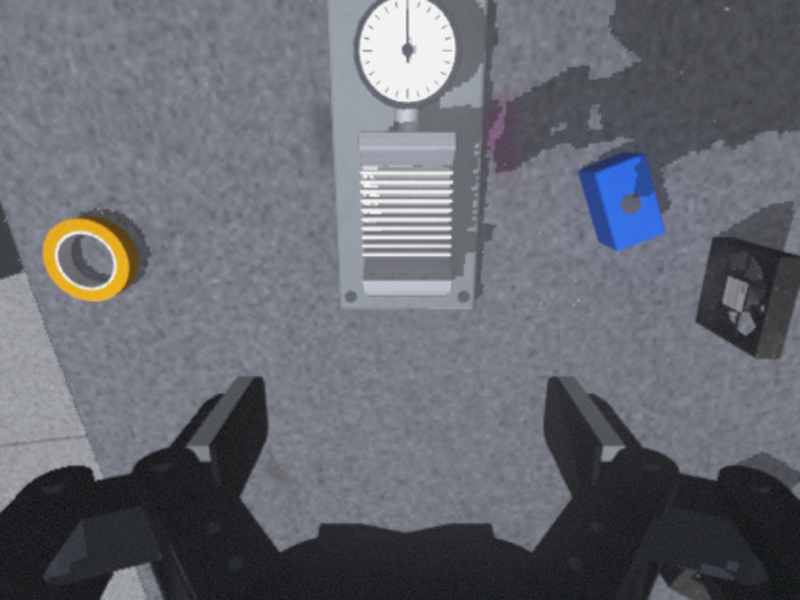

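The sink sits square in the nest at (360–453, 165–257). Its top is level at 46 mm (24 + 22) and centred to 0.5 mm, and the dial reads zero, so it is home against the anvil. Nothing touches the robot, so I'll hand in.

```bash
python3 -c "
from rig import robot
print(robot.job_done())"
```

```text
the job is handed in; nothing more can be done
None
```

I zeroed the comparator with the master still in it, set the master on the cork pad, seated the heat sink fins up in the nest and released everything. I handed the job in at about 19.5 s; no verdict came back.

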